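# Drum laid in its cradle, full toner canister found by weight and held up

## Task

Get the parts ready for servicing the office printer: first lay the green drum roller, which stands on end, gently on its side in the orange V-cradle, centred along it, and let go of it. Then heft the three identical toner canisters one by one, first the end one farthest from the cradle, then the middle one, then the one nearest the cradle, lifting each only a few centimetres, and leave the two lighter ones standing on the blue mat; hold the heaviest, the full one, upright with its underside about 20 cm above the desk, and finish while still holding it. Leave the mug, stapler and tape dispenser where they are.

Things in the scene. Friction and masses are not known exactly. Their poses are not given: they have to be found in the camera images.
- canister_1: one of three outwardly identical closed toner canisters: aluminium cylinder 60 mm in diameter, blue band, 88 mm tall, plus a black cap 34 mm wide, 10 mm high. Origin: centre of its underside, at z = 0.002 on the mat; z up. Exactly one of the three is full (0.58 to 0.75 kg), and its place in the row changes; the other two are part-used (0.2 to 0.32 kg each).
- canister_2: one of three outwardly identical closed toner canisters: aluminium cylinder 60 mm in diameter, blue band, 88 mm tall, plus a black cap 34 mm wide, 10 mm high. Origin: centre of its underside, at z = 0.002 on the mat; z up. Exactly one of the three is full (0.58 to 0.75 kg), and its place in the row changes; the other two are part-used (0.2 to 0.32 kg each).
- canister_3: one of three outwardly identical closed toner canisters: aluminium cylinder 60 mm in diameter, blue band, 88 mm tall, plus a black cap 34 mm wide, 10 mm high. Origin: centre of its underside, at z = 0.002 on the mat; z up. Exactly one of the three is full (0.58 to 0.75 kg), and its place in the row changes; the other two are part-used (0.2 to 0.32 kg each).
- mat: blue-topped desk mat, fixed, 200 mm (its x) by 380 mm (its y), 2 mm thick, origin at the centre of its underside. The canisters stand in a row along its y axis, about 115 mm apart, within 12 mm of the mat's x = 0 line; the mat's +y end is the one farthest from the cradle.
- roller: printer drum roller: plain cylinder 40 mm in diameter, 180 mm long, green with black ends, 0.2 to 0.31 kg, balanced about its middle. It starts standing on end. Origin at the centre of the end it stands on, z along its axis (up at the start). Either end may point either way in the cradle.
- roller_mid (a point): the middle of the roller, on its axis, 90 mm from either end
- cradle: fixed cradle for a roller lying along its x axis: grey base plate 170 mm (x) by 76 mm, 8 mm thick, two orange V-blocks, 14 mm thick, centred at x = +70 and -70 mm; the 126 mm between them is clear down to the plate. V arms slope 45 degrees, reach 46 mm above the desk, 60 mm across outside. Origin: centre of the plate's underside.
- cradle_axis (a point): the middle of the axis of a roller lying fully home in the cradle: 50 mm above the desk, over the cradle's origin; axes as the cradle's. The lying roller's underside is 30 mm above the desk
- mug: white mug, 76 mm in diameter, 85 mm tall, handle towards its +y; bystander, origin at the centre of its underside
- stapler: red and black stapler, 36 mm (x) by 135 mm (y), 45 mm tall; bystander, origin at the centre of its underside
- tape_dispenser: black tape dispenser with a clear roll, 60 mm (x) by 130 mm (y), 72 mm tall; bystander, origin at the centre of its underside
There are look-alikes about, which are no part of the job. Several things have the shape of the roller; the one meant has the colours described above.

How it is judged:
By the outcome, as a careful person would: the job done as asked, in the order asked, and still so for the second after the job is handed in, while the arm keeps its last pose, push and grip.
It also fails if it takes over 72 s, if anything falls off the work surface, if the arm or the gripper's body presses on something with over 40 N, if the wrist force passes 120 N, or if a joint passes its speed limit or range.

## Robot

A 6-joint arm with a two-finger parallel gripper is mounted at the origin on the work surface. World frame = base frame: x ahead of the robot, y to its left, z up, the work surface at z = 0. Lengths are in mm, angles in rad, forces in N, time in s.
With the tool pointing down it reaches from about 325 to 900 mm from the base axis. Payload 3.5 kg.
Tool frame: the origin (TCP) lies on the centre line of the jaws, within the pads' length; the fingertips stand 22 mm ahead of it and the grasp point (between the pads) lies 3 mm ahead of it; z points along the fingers, y is the line along which they close (so a half turn about z gives the same grasp; the last joint's range is limited). The gripper opens to 85 mm and grips with 20 to 120 N. Pads are 22 mm wide; open, the fingers measure 114 mm over their backs; the gripper's body (76 mm by 85 mm) begins 54 mm behind the grasp point. The pads swing forward as they close: fully open they stand 13 mm farther back than shut.
Start: joints at [1.203, 0.276, -0.026, 1.268, 0, 1.467], TCP at [163.579, 603.211, 253.313] pointing down, gripper open.
Joint ranges: [-3.12, 3.12], [-0.85, 1.88], [-1.08, 1.24], [-1.95, 2.15], [-1.57, 1.53], [-3.14, 3.14]. Speed limits (rad/s): [2.57, 2.57, 3.14, 3.14, 3.14, 3.14].

## Interface

Orientations are given as a rotation vector (axis times angle).
In Python, from cell import telemetry, viewer, ticket gives the robot as it stands.
- The arm moves only by the shell command python3 -m jog 'ROWS'. ROWS is JSON, a list that holds one entry, the list of rows, each a list of 7 numbers: the turn, a rotation vector about the world's x, y, z in degrees, then the shift along the world's x, y, z in cm, then the opening, from 0 (shut) to 1 (fully open). A call has 1 to 20 rows; each row is the pose to reach, as a shift and turn from the pose commanded when the call began; what a row does not reach only later rows make up. A row lasts 1/8 s, in which the tool goes at most 62.5 mm and 10.7 degrees, less where a joint would pass 70% of its speed; a pose out of reach is approached as far as the arm can. A call with a gripper value outside its range is refused whole. The fingers move at their own pace and stop on an object; the grip force is fixed at half the most. Time passes only in rows, so rows that repeat a pose let the fingers close. It gives the time, the measured TCP pose, the force, the opening and the grip force at its end, in the units of the state.
- telemetry.get_state(): the state, without advancing time (a new reading comes with each control period).
- viewer.snapshot(name): name is "side" or "top"; returns the picture (420x560x3 uint8, red, green, blue); there is no depth.
- viewer.get_calibration(name): a dict with "K" (3x3 intrinsics, pixels), "k1" (the pictures are not rectified: a ray, as slopes to the right and down, at radius r is drawn at 1 + k1 r^2 times it, then the intrinsics apply), "R" (3x3) and "t" (3): a world point X has camera coordinates R X + t. Camera axes: x right, y down, z forward; pixel columns grow to the right and rows downward; lengths in mm; the calibration is good to about 2 mm. A picture is of the moment at which its call begins. get_calibration takes no time and is no camera call.
- ticket.hand_in(): hands the job in; it is judged then, once.
The state is a dict: "clock": time; "joint_pos": joint angles; "joint_vel": joint speeds; "joint_torque": joint torques, N m; "tcp_pos": TCP position; "ee_rot": TCP orientation; "ft_force": force on the tool from outside, world axes, zero at the start; "wrist_torque": the same for the moment, N m; "gripper_width": finger opening in mm; "grip_force": force on a finger pad.
Only numpy, scipy, OpenCV 4.12 (cv2) and the standard library are available. Lean on these libraries where they do the work, as an engineer would, in place of code of your own. Each camera call takes 0.05 s, during which the arm holds its last target. There are 200 camera calls.

## Working session

There is one attempt and no reset: what is moved stays moved. The work goes in short steps, Python scripts to look and compute and a shell command to move; the robot and the scene stay as the last step left them, time stands still between calls to the robot, and variables do not carry over. Pictures are saved under pics/ and viewed, at most 10 in all, crops included, and the job is handed in when it is done.

```bash
mkdir -p pics; ls; cat > h.py <<'E'
import numpy as np, cv2
from cell import telemetry, viewer
def ray(n,u,v):
    c=viewer.get_calibration(n);K=np.array(c["K"]);R=np.array(c["R"]);t=np.array(c["t"])
    d=np.array([(u-K[0,2])/K[0,0],(v-K[1,2])/K[1,1]]);s=d.copy()
    for _ in range(20): s=d/(1+c["k1"]*(s@s))
    return -R.T@t, R.T@np.array([s[0],s[1],1])
def onz(n,u,v,z):
    o,d=ray(n,u,v);return o+d*(z-o[2])/d[2]
def proj(n,X):
    c=viewer.get_calibration(n);p=np.array(c["R"])@np.array(X,float)+np.array(c["t"]);s=p[:2]/p[2];s=s*(1+c["k1"]*(s@s))
    K=np.array(c["K"]);return K[0,0]*s[0]+K[0,2],K[1,1]*s[1]+K[1,2]
def snap(n,f=None):
    im=np.array(viewer.snapshot(n))
    if f: cv2.imwrite("pics/"+f,im[:,:,::-1])
    return im
E
python3 - <<'E'
from h import *
snap("top","top0.png");snap("side","side0.png")
for n in("top","side"):
    print(n,ray(n,280,210))
print(telemetry.get_state())
E
```

```text
pics
top (array([ 414.19325286,   35.95052748, 1151.32349663]), array([ 0.1587717 ,  0.01123026, -0.98726408]))
side (array([290.01068275, 632.84557603, 754.74294405]), array([ 0.2900909 , -0.63503448, -0.71643981]))
{'clock': 0.1, 'joint_pos': array([ 1.20262276e+00,  2.77105027e-01, -2.77354987e-02,  1.26798356e+00,
        1.12630850e-05,  1.46739801e+00]), 'joint_vel': array([ 1.73072945e-03, -7.07104503e-04,  4.68888320e-03,  2.03497951e-03,
        5.23464817e-04,  5.91168626e-05]), 'joint_torque': array([ 8.51616805e-04, -4.46706462e+01,  2.96129394e+01,  8.37859494e-03,
       -2.90623188e-05,  7.58041267e-06]), 'tcp_pos': array([163.32841127, 602.60895952, 252.24547599]), 'ee_rot': array([-4.14630002e-01, -3.11362038e+00,  3.09245738e-03]), 'ft_force': array([-0.88931797, -0.4179748 , -0.33565247]), 'wrist_torque': array([ 0.05322582, -0.0079177 , -0.02025405]), 'grip_force': 0.0, 'gripper_width': 85.50032589952319}
```

View pics/top0.png

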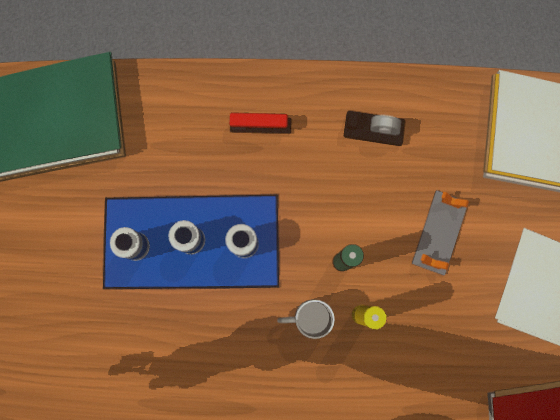

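View pics/side0.png

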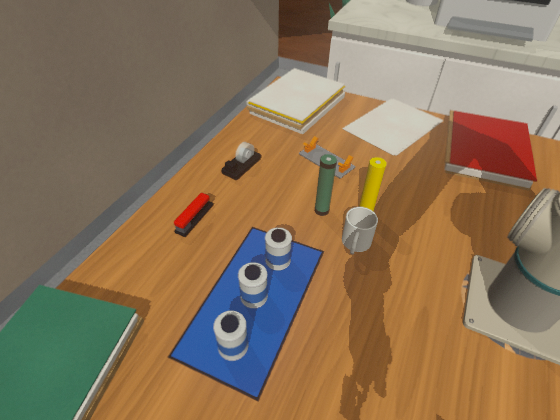

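The top view has +x up and +y left. Candidates for the roller:
- Green cylinder: top (352,256), side (326,185).
- Yellow cylinder: top (373,317), side (374,185).

The green one with black ends is the one described. The canister caps are at top (124,242), (183,236) and (241,240), and the cradle is at (441,232). I'll measure these and check the choice in a crop.

```bash
cat > m.py <<'E'
from h import *
t=cv2.imread("pics/top0.png");s=cv2.imread("pics/side0.png")
cv2.imwrite("pics/crop0.png",np.hstack([cv2.resize(t[235:285,325:375],(400,400),interpolation=2),cv2.resize(s[145:225,286:366],(400,400),interpolation=2)]))
def cc(im,lo,hi,amin=20,box=None):
    m=cv2.inRange(cv2.cvtColor(im,cv2.COLOR_BGR2HSV),lo,hi)
    if box: k=np.zeros_like(m);x0,y0,x1,y1=box;k[y0:y1,x0:x1]=255;m&=k
    n,l,st,c=cv2.connectedComponentsWithStats(m)
    return [(c[i].round(1),st[i][:5],(l==i).astype(np.uint8)) for i in range(1,n) if st[i][4]>=amin]
if __name__=="__main__":
    print("caps top");
    for c,b,_ in cc(t,(0,0,0),(180,255,60),60,(105,215,265,265)): print(c,b,onz("top",*c,100).round(1))
    print("caps side")
    for c,b,_ in cc(s,(0,0,0),(180,255,60),40,(210,220,300,345)): print(c,b,onz("side",*c,100).round(1))
    print("orange top")
    for c,b,_ in cc(t,(3,180,130),(16,255,255),10,(405,180,480,285)): print(c,b,onz("top",*c,40).round(1))
    print("orange side")
    for c,b,_ in cc(s,(3,180,150),(16,255,255),10,(290,130,365,180)): print(c,b,onz("side",*c,40).round(1))
    print("plate")
    for c,b,l in cc(t,(0,0,60),(180,70,150),200,(405,180,480,285)):
        r=cv2.minAreaRect(np.argwhere(l)[:,::-1].astype(np.float32));print(c,b,onz("top",*c,8).round(1));print([onz("top",*p,8)[:2].round(1) for p in cv2.boxPoints(r)])
    print("mat")
    for c,b,l in cc(t,(100,150,60),(130,255,255),3000):
        q=cv2.boxPoints(cv2.minAreaRect(np.argwhere(l)[:,::-1].astype(np.float32)));print([onz("top",*p,2)[:2].round(1) for p in q])
    print("roller grey end disc")
    for c,b,_ in cc(t,(0,0,90),(180,60,255),3,(335,240,370,275)): print(c,b,onz("top",*c,180).round(1))
    print("green")
    for c,b,_ in cc(t,(50,60,20),(90,255,140),30,(320,235,380,280)): print(c,b)
    for c,b,_ in cc(s,(50,40,20),(95,255,160),100,(300,130,350,230)): print(c,b,[onz("side",325,190,z).round() for z in (90,)])
E
python3 m.py
```

```text
caps top
[183.  235.1] [175 228  17  16 203] [529.3 236.6 100. ]
[240.4 238.8] [233 231  16  16 200] [524.8 123.6 100. ]
[123.4 241.5] [116 234  16  16 206] [513.4 355.6 100. ]
caps side
[251.8 272.1] [245 265  15  15 170] [529.9 240.2 100. ]
[229.  323.4] [221 315  17  17 209] [513.1 359.1 100. ]
orange top
[453.8 200.4] [442 192  27  16 229] [ 621.8 -317.9   40. ]
[434.  262.3] [421 254  28  15 201] [ 490.6 -272.5   40. ]
orange side
[309.6 146.5] [304 138  14  14  68] [ 616.5 -293.6   40. ]
[344.3 166.7] [339 158  14  15  64] [ 486.6 -247.    40. ]
plate
[439.2 232.6] [ 412  191   54   84 2155] [ 556.7 -293.8    8. ]
[array([ 489.4, -231.6]), array([ 649.8, -288.8]), array([ 627. , -362.5]), array([ 466.6, -303.3])]
mat
[array([614.9, 437.2]), array([629.7,  60.9]), array([440.5,  52.7]), array([422. , 420.5])]
roller grey end disc
[352.2 255. ] [349 251   8   9  49] [491.7 -84.3 180. ]
green
[352.  255.1] [342 245  21  21 305]
[328.4 159. ] [321 154  16  11 106] [array([487., -73.,  90.])]
[325.2 190.1] [317 168  18  44 451] [array([487., -73.,  90.])]
```

View pics/crop0.png

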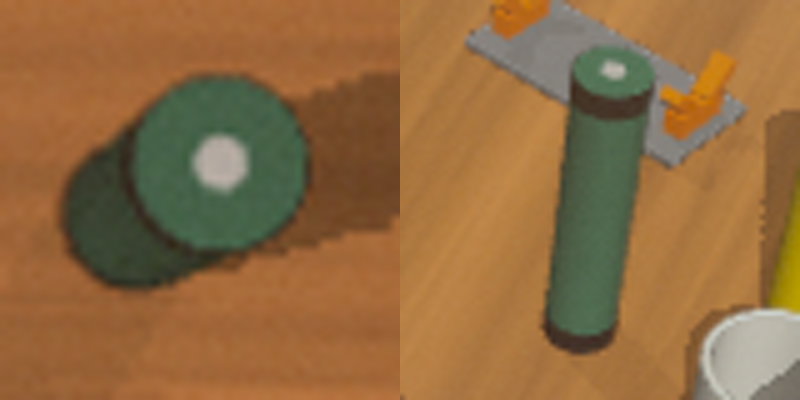

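The crop shows a green cylinder with dark end bands standing upright, so it is the right part. It is separate from the yellow look-alike. Next: obstacle positions, a cross-check, and the grasp rotation.

```bash
python3 - <<'E'
from h import *
from m import cc,s,t
from scipy.spatial.transform import Rotation as Ro
print("dot side",[(c,onz("side",*c,180).round(1)) for c,b,_ in cc(s,(0,0,110),(180,60,255),3,(318,150,340,168))])
print("mug",onz("top",314,319,85).round(),"mug handle",onz("top",280,320,50).round())
print("yellow",onz("top",375,317,180).round(),onz("side",377,162,180).round())
print("roller base proj side",proj("side",[491.5,-84,0]),"mid",proj("side",[491.5,-84,90]))
print("cradle proj side corners",[np.round(proj("side",[x,y,8])) for x,y in((489.4,-231.6),(649.8,-288.8),(627,-362.5),(466.6,-303.3))])
R0=Ro.from_rotvec(telemetry.get_state()["ee_rot"])
ph,p=np.radians([-55,20])
a=np.array([np.cos(ph)*np.cos(p),np.sin(ph)*np.cos(p),-np.sin(p)])
for sg in(1,-1):
    y=sg*np.array([-np.sin(ph),np.cos(ph),0]);Rg=Ro.from_matrix(np.c_[np.cross(y,a),y,a])
    print(sg,(Rg*R0.inv()).as_rotvec(degrees=True).round(1))
    print("grasp tcp",np.array([491.5,-84,102])-3*a, "pre",np.array([491.5,-84,102])-110*a)
E
```

```text
dot side [(array([326.9, 156. ]), array([499.7, -95. , 180. ])), (array([328. , 158.3]), array([494.1, -87.7, 180. ]))]
mug [373. -23.  85.] mug handle [368.  43.  50.]
yellow [ 382. -126.  180.] [ 383. -127.  180.]
roller base proj side (np.float64(321.45975599435565), np.float64(210.98847585129514)) mid (np.float64(324.73170555526826), np.float64(186.86940958846142))
cradle proj side corners [array([340., 178.]), array([299., 153.]), array([314., 142.]), array([355., 166.])]
1 [-40.9 -58.4 -34.6]
grasp tcp [489.88304337 -81.69074661 103.02606043] pre [432.21159008   0.67262445 139.62221577]
-1 [-72.   50.8 118.3]
grasp tcp [489.88304337 -81.69074661 103.02606043] pre [432.21159008   0.67262445 139.62221577]
```

```bash
python3 -m jog '[[[-10,-15,-9,5,-12,2,1],[-20,-30,-18,10,-24,3,1],[-41,-58,-35,27,-60,3,1],[-41,-58,-35,27,-60,3,1],[-41,-58,-35,27,-60,3,1],[-41,-58,-35,27,-60,3,1],[-41,-58,-35,27,-60,3,1],[-41,-58,-35,27,-60,3,1],[-41,-58,-35,27,-60,3,1],[-41,-58,-35,27,-60,3,1],[-41,-58,-35,27,-60,3,1],[-41,-58,-35,27,-60,3,1],[-41,-58,-35,27,-60,3,1],[-41,-58,-35,27,-60,3,1],[-41,-58,-35,27,-60,3,1],[-41,-58,-35,27,-60,3,1]]]'
cat > st.py <<'E'
from h import *
from scipy.spatial.transform import Rotation as Ro
s=telemetry.get_state();M=Ro.from_rotvec(s["ee_rot"]).as_matrix()
print(s["clock"],s["tcp_pos"].round(1),"J",s["joint_pos"].round(2),"z",M[:,2].round(3),"y",M[:,1].round(3),"F",s["ft_force"].round(2),"w",round(s["gripper_width"],1),round(s["grip_force"],1))
E
python3 st.py
```

```text
clock: 2.1
tcp_pos: [433.9, 4.1, 283.2]
ee_rot: [0.917, 1.754, -0.64]
ft_force: [0.7, 0.0, -1.0]
gripper_width: 85.8
grip_force: 0.0
2.1 [433.9   4.1 283.2] J [ 0.45 -0.13 -0.83  0.48 -1.19  1.14] z [ 0.535 -0.771 -0.347] y [ 0.822  0.57  -0.001] F [ 0.7   0.04 -0.97] w 85.8 0.0
```

```bash
python3 -m jog '[[[0,0,0,0,0,-4,1],[0,0,0,0,0,-8,1],[0,0,0,-0.1,-0.2,-12,1],[0,0,0,-0.2,-0.3,-14.4,1],[0,0,0,-0.2,-0.3,-14.4,1],[0,0,0,-0.2,-0.3,-14.4,1]]]'
python3 st.py; python3 - <<'E'
from h import *
a=snap("top");b=snap("side")
cv2.imwrite("pics/pre.png",np.hstack([cv2.resize(a[180:380,250:450],(400,400)),cv2.resize(b[100:300,240:440],(400,400))])[:,:,::-1])
E
```

```text
clock: 2.85
tcp_pos: [432.3, 0.8, 140.0]
ee_rot: [0.919, 1.752, -0.639]
ft_force: [0.3, -0.1, -0.6]
gripper_width: 85.1
grip_force: 0.0
2.85 [432.3   0.8 140. ] J [ 0.44  0.18 -0.98  0.   -1.18  1.13] z [ 0.534 -0.771 -0.346] y [0.822 0.569 0.001] F [ 0.26 -0.09 -0.55] w 85.1 0.0
```

View pics/pre.png

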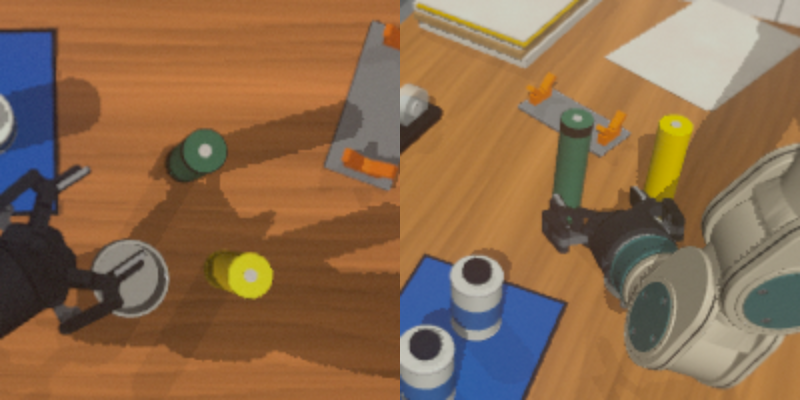

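The gripper points at the roller, which is at (203,150) in the left half of the crop, and the lower finger is clear above the mug. Advancing along the tool axis and closing.

```bash
python3 -m jog '[[[0,0,0,1.4,-2,-0.9,1],[0,0,0,2.8,-4,-1.8,1],[0,0,0,4.2,-6,-2.7,1],[0,0,0,5.2,-7.5,-3.3,1],[0,0,0,5.8,-8.2,-3.7,1],[0,0,0,5.8,-8.2,-3.7,1],[0,0,0,5.8,-8.2,-3.7,1]]]' && python3 st.py
```

```text
clock: 3.82
tcp_pos: [490.0, -81.5, 103.1]
ee_rot: [0.919, 1.751, -0.639]
ft_force: [-0.2, -0.4, 0.6]
gripper_width: 85.3
grip_force: 0.0
3.825 [490.  -81.5 103.1] J [ 0.17  0.35 -1.05 -0.68 -1.02  0.64] z [ 0.534 -0.772 -0.346] y [0.822 0.569 0.001] F [-0.22 -0.4   0.6 ] w 85.3 0.0
```

```bash
python3 -m jog '[[[0,0,0,0,0,0,0],[0,0,0,0,0,0,0],[0,0,0,0,0,0,0],[0,0,0,0,0,0,0],[0,0,0,0,0,0,0],[0,0,0,0,0,0,0],[0,0,0,0,0,0,0],[0,0,0,0,0,0,0]]]' && python3 st.py
```

```text
clock: 4.82
tcp_pos: [489.9, -81.8, 102.7]
ee_rot: [0.919, 1.752, -0.64]
ft_force: [-0.2, 2.4, 5.3]
gripper_width: 38.5
grip_force: 59.9
4.825 [489.9 -81.8 102.7] J [ 0.17  0.35 -1.05 -0.68 -1.02  0.64] z [ 0.534 -0.772 -0.346] y [0.823 0.569 0.001] F [-0.16  2.36  5.3 ] w 38.5 59.9
```

```bash
cat > rel.py <<'E'
from h import *
from scipy.spatial.transform import Rotation as Ro
s=telemetry.get_state();R=Ro.from_rotvec(s["ee_rot"]);tcp=s["tcp_pos"]
d=R.inv().apply(np.array([491.5,-84,90])-tcp);print("d",d.round(1))
Y=R.as_matrix()[:,1]
for sg in(1,-1):
    Rr=Ro.from_rotvec([0,0,np.radians(55.3-19.5)])*Ro.from_rotvec(sg*np.pi/2*Y)
    Rf=Rr*R
    print(sg,"turn",Rr.as_rotvec(degrees=True).round(1),"z",Rf.as_matrix()[:,2].round(2),"roller axis",Rr.apply([0,0,1]).round(3),"shift for mid z130",((np.array([557.5,-296,130])-Rf.apply(d)-tcp)/10).round(2))
E
python3 rel.py
```

```text
d [10.9  0.1  7. ]
1 turn [55.5 72.4 28.1] z [-0.33  0.12 -0.94] roller axis [ 0.943 -0.334  0.   ] shift for mid z130 [  7.95 -21.85   3.01]
-1 turn [-55.5 -72.4  28. ] z [ 0.33 -0.12  0.94] roller axis [-0.942  0.335  0.   ] shift for mid z130 [  5.57 -21.     2.46]
```

```bash
python3 -m jog '[[[0,0,0,0,0,4,0],[0,0,0,0,0,8,0],[0,0,0,0,0,13,0],[6,7,3,1,-2,16,0],[11,14,6,2,-4,16,0],[17,21,8,3,-6,16,0],[22,29,11,3.5,-8,16,0],[28,36,14,4,-10,16,0],[33,43,17,4.5,-12,16,0],[39,51,20,5.5,-14,16,0],[44,58,22,6,-17,16,0],[50,65,25,7,-20,14,0],[55.5,72.4,28.1,8,-21.9,12,0],[55.5,72.4,28.1,8,-21.9,9,0],[55.5,72.4,28.1,8,-21.9,6,0],[55.5,72.4,28.1,8,-21.9,5,0],[55.5,72.4,28.1,8,-21.9,5,0],[55.5,72.4,28.1,8,-21.9,5,0]]]'
python3 st.py; python3 - <<'E'
from h import *
a=snap("top");b=snap("side")
cv2.imwrite("pics/cr.png",np.hstack([cv2.resize(a[140:290,360:510],(400,400)),cv2.resize(b[90:210,250:370],(400,400))])[:,:,::-1])
E
```

```text
clock: 7.08
tcp_pos: [570.0, -301.0, 153.9]
ee_rot: [-0.473, -2.753, -0.086]
ft_force: [-0.4, 1.1, -2.0]
gripper_width: 38.4
grip_force: 61.0
7.075 [ 570.  -301.   153.9] J [-0.56  0.6   0.2   1.51 -0.07 -0.2 ] z [-0.324  0.116 -0.939] y [0.334 0.943 0.001] F [-0.42  1.06 -1.95] w 38.4 61.0
```

View pics/cr.png

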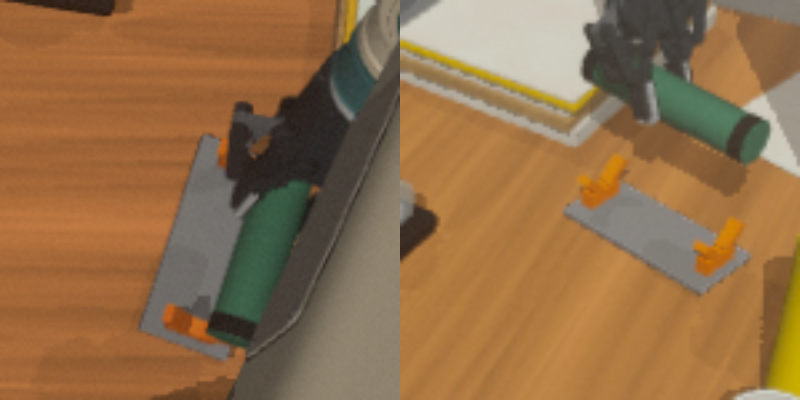

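Left half: the roller lies over the cradle with its near end at top pixel about (446,262), partly hidden by the arm. Right half: its near end is at side pixel about (357,132), parallel to the plate. I'll triangulate that end and compare it with the prediction.

```bash
python3 - <<'E'
from h import *
mid=np.array([557.5,-296,150]);ax=np.array([.943,-.334,0])
for q in(-90,-60,0):
    print(q,[np.round(proj(n,mid+q*ax),1) for n in("top","side")])
b=snap("side");a=snap("top")
hs=cv2.cvtColor(b,cv2.COLOR_RGB2HSV);m=cv2.inRange(hs,(50,40,20),(95,255,180));m[:, :300]=0;m[:,368:]=0;m[:95]=0;m[150:]=0
ys,xs=np.nonzero(m);pts=np.c_[xs,ys]
n,l,st,c=cv2.connectedComponentsWithStats(m);print([(c[i].round(1),st[i]) for i in range(1,n) if st[i][4]>15])
hs=cv2.cvtColor(a,cv2.COLOR_RGB2HSV);m=cv2.inRange(hs,(50,60,20),(90,255,180));m[:,:430]=0;m[:,490:]=0;m[:190]=0;m[290:]=0
n,l,st,c=cv2.connectedComponentsWithStats(m)
for i in range(1,n):
    if st[i][4]>30:
        r=cv2.minAreaRect(np.argwhere(l==i)[:,::-1].astype(np.float32));print(c[i],st[i],r)
P,Q=proj("top",mid-85*ax),proj("top",mid-40*ax);print("exp angle",np.degrees(np.arctan2(Q[1]-P[1],Q[0]-P[0])))
E
```

```text
-90 [array([446.5, 268. ]), array([356.8, 133.4])]
-60 [array([451.5, 253. ]), array([348.2, 128.9])]
0 [array([461.1, 223.3]), array([331.6, 120.5])]
[(array([338.1, 122. ]), array([326, 110,  28,  25, 342], dtype=int32)), (array([356.1, 132. ]), array([352, 126,   9,  13,  64], dtype=int32))]
[458.25765576 233.57866948] [440 207  37  54 947] ((458.5044860839844, 232.2015838623047), (19.679443359375, 57.15061950683594), 19.29004669189453)
exp angle -71.82164550748954
```

Prediction and images agree within about 2 mm. Lowering, slowly at the end.

```bash
python3 -m jog '[[[0,0,0,0,0,-2,0],[0,0,0,0,0,-4,0],[0,0,0,0,0,-6,0],[0,0,0,0,0,-7.5,0],[0,0,0,0,0,-8.5,0],[0,0,0,0,0,-9,0],[0,0,0,0,0,-9.2,0],[0,0,0,0,0,-9.4,0],[0,0,0,0,0,-9.4,0],[0,0,0,0,0,-9.4,0]]]'
```

```text
clock: 8.52
tcp_pos: [569.8, -300.9, 58.7]
ee_rot: [-0.473, -2.752, -0.086]
ft_force: [0.2, 0.8, -2.4]
gripper_width: 38.2
grip_force: 61.0
```

```bash
python3 -m jog '[[[0,0,0,0,0,-0.1,0],[0,0,0,0,0,-0.2,0],[0,0,0,0,0,-0.3,0],[0,0,0,0,0,-0.3,0],[0,0,0,0,0,-0.3,0]]]'
```

```text
clock: 9.15
tcp_pos: [569.6, -300.8, 55.3]
ee_rot: [-0.473, -2.751, -0.087]
ft_force: [0.0, -0.1, -2.0]
gripper_width: 38.6
grip_force: 61.0
```

```bash
python3 -m jog '[[[0,0,0,0,0,-0.1,0],[0,0,0,0,0,-0.1,0],[0,0,0,0,0,-0.1,0]]]'; python3 -m jog '[[[0,0,0,0,0,-0.1,0],[0,0,0,0,0,-0.1,0],[0,0,0,0,0,-0.1,0]]]'
```

```text
clock: 9.52
tcp_pos: [569.7, -300.9, 54.4]
ee_rot: [-0.473, -2.752, -0.086]
ft_force: [0.5, -1.0, -2.0]
gripper_width: 38.3
grip_force: 61.1
clock: 9.9
tcp_pos: [569.6, -300.9, 54.3]
ee_rot: [-0.473, -2.752, -0.086]
ft_force: [-1.0, 0.4, 6.0]
gripper_width: 38.6
grip_force: 61.5
```

Contact. Releasing a little and looking.

```bash
python3 -m jog '[[[0,0,0,0,0,0,0.5],[0,0,0,0,0,0,0.55],[0,0,0,0,0,0,0.7],[0,0,0,0,0,0,0.9],[0,0,0,0,0,0,1],[0,0,0,0,0,0,1],[0,0,0,0,0,0,1]]]'
python3 st.py; python3 - <<'E'
from h import *
a=snap("top");b=snap("side")
cv2.imwrite("pics/rel.png",np.hstack([cv2.resize(a[140:290,360:510],(400,400)),cv2.resize(b[90:210,250:370],(400,400))])[:,:,::-1])
E
```

```text
clock: 10.78
tcp_pos: [569.6, -300.8, 53.3]
ee_rot: [-0.473, -2.751, -0.087]
ft_force: [-0.3, 0.0, -0.2]
gripper_width: 85.4
grip_force: 0.0
10.775 [ 569.6 -300.8   53.3] J [-0.56  0.69  0.12  1.35 -0.07 -0.2 ] z [-0.326  0.117 -0.938] y [0.334 0.942 0.001] F [-0.32  0.03 -0.18] w 85.4 0.0
```

View pics/rel.png

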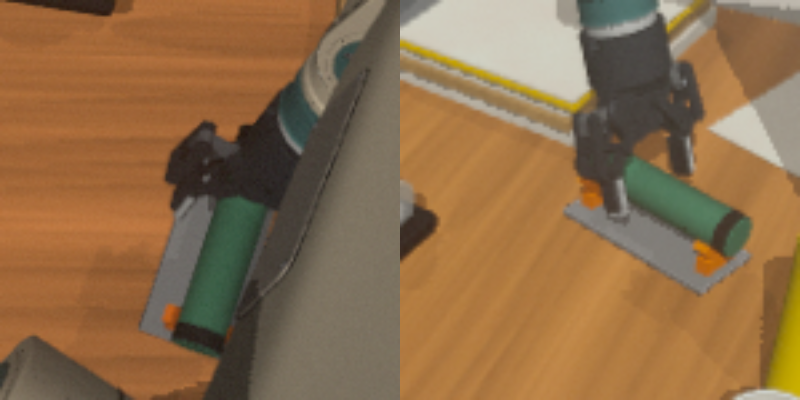

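The roller rests in both V-blocks and the fingers are open on either side. Retracting along the tool axis, then checking centring.

```bash
python3 -m jog '[[[0,0,0,0.6,-0.2,1.8,1],[0,0,0,1.6,-0.6,4.7,1],[0,0,0,2.9,-1.1,8.4,1],[0,0,0,3.6,-1.3,12,1],[0,0,0,3.6,2,17,1],[0,0,0,3.6,7,20,1],[0,0,0,3.6,12,22,1],[0,0,0,3.6,17,22,1],[0,0,0,3.6,22,22,1],[0,0,0,3.6,27,22,1],[0,0,0,3,32,22,1],[0,0,0,2,34,22,1],[0,0,0,2,34,22,1],[0,0,0,2,34,22,1]]]'
python3 st.py; python3 - <<'E'
from h import *
from m import cc
from scipy.spatial.transform import Rotation as Ro
s=telemetry.get_state();R=Ro.from_rotvec(s["ee_rot"]);y=np.array([np.cos(.046),np.sin(.046),0]);z=np.array([0,0,-1.])
print("turn",(Ro.from_matrix(np.c_[np.cross(y,z),y,z])*R.inv()).as_rotvec(degrees=True).round(1))
a=snap("top");b=snap("side")
for c,bb,l in cc(a[:,:,::-1].copy(),(50,60,20),(90,255,180),100,(405,180,490,290)):
    r=cv2.minAreaRect(np.argwhere(l)[:,::-1].astype(np.float32));print("top",c,bb,r,onz("top",*c,70).round(1))
    q=cv2.boxPoints(r);print([onz("top",*p,60)[:2].round(1) for p in q])
print("exp green mid z70",proj("top",[557.5,-296,66]))
for c,bb,l in cc(b[:,:,::-1].copy(),(50,40,20),(95,255,180),40,(290,120,370,190)): print("side",c,bb)
print("exp side",proj("side",[557.5,-296,60]),"near end",proj("side",[557.5-84.9,-266,50]))
cv2.imwrite("pics/fin.png",np.hstack([cv2.resize(a[160:300,370:510],(400,400)),cv2.resize(b[110:210,270:370],(400,400))])[:,:,::-1])
E
```

```text
clock: 12.62
tcp_pos: [590.0, 38.1, 273.8]
ee_rot: [-0.474, -2.752, -0.086]
ft_force: [0.4, 0.2, -0.2]
gripper_width: 85.1
grip_force: 0.0
12.625 [590.   38.1 273.8] J [-0.09  0.43  0.19  1.67  0.09  0.24] z [-0.325  0.117 -0.938] y [0.335 0.942 0.001] F [ 0.44  0.15 -0.21] w 85.1 0.0
turn [-17.2 -12.7 -67.1]
top [446.4 228.4] [ 428  193   37   72 1255] ((446.60003662109375, 228.20001220703125), (18.341209411621094, 72.09992980957031), 18.434947967529297) [ 557.9 -291.2   70. ]
[array([ 494.7, -251.4]), array([ 637.5, -302.4]), array([ 626.2, -339.7]), array([ 483.4, -287.7])]
exp green mid z70 (np.float64(448.11041677477624), np.float64(228.87794446348585))
side [326.5 146.4] [306 133  43  29 488]
side [350.7 160.4] [348 155   7  11  43]
exp side (np.float64(328.2506916560779), np.float64(145.91637264434644)) near end (np.float64(351.3681884379718), np.float64(161.76374441278324))
```

View pics/fin.png

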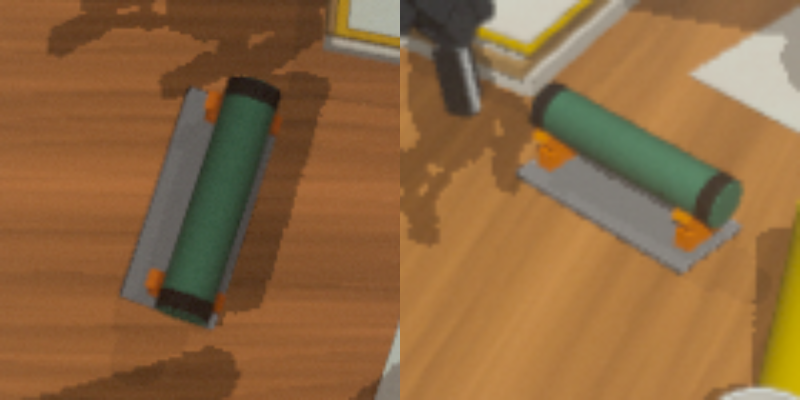

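The roller lies fully home and centred within about 2 mm, with both ends overhanging the plate equally. Next, hover over the far canister with the tool down and the jaws closing across the row.

```bash
python3 -m jog '[[[-3,-2,-10,-1,3,0,1],[-5,-4,-20,-2,7,0,1],[-8,-6,-30,-3,12,0,1],[-11,-8,-40,-4,17,0,1],[-13,-10,-50,-5,22,0,1],[-16,-11.5,-60,-6,27,0,1],[-17.2,-12.7,-67.1,-7.7,31.8,-2,1],[-17.2,-12.7,-67.1,-7.7,31.8,-6,1],[-17.2,-12.7,-67.1,-7.7,31.8,-10,1],[-17.2,-12.7,-67.1,-7.7,31.8,-13,1],[-17.2,-12.7,-67.1,-7.7,31.8,-13,1],[-17.2,-12.7,-67.1,-7.7,31.8,-13,1]]]'
python3 st.py; python3 - <<'E'
from h import *
b=snap("side");a=snap("top")
cv2.imwrite("pics/can.png",np.hstack([cv2.resize(a[160:310,70:220],(400,400)),cv2.resize(b[200:400,150:350],(400,400))])[:,:,::-1])
E
```

```text
clock: 14.22
tcp_pos: [513.9, 357.0, 144.6]
ee_rot: [-2.17, -2.271, -0.005]
ft_force: [-0.4, 0.2, 0.1]
gripper_width: 85.2
grip_force: 0.0
14.225 [513.9 357.  144.6] J [ 0.5   0.35 -0.17  1.05  0.    2.03] z [ 0.002  0.003 -1.   ] y [0.999 0.045 0.002] F [-0.37  0.23  0.12] w 85.2 0.0
```

View pics/can.png

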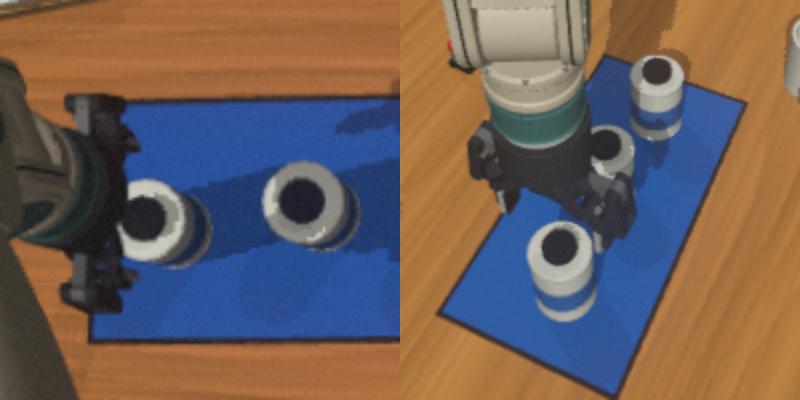

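The gripper sits above the far canister with its fingers either side in mat x. Descending and gripping.

```bash
python3 -m jog '[[[0,0,0,0,-0.1,-3,1],[0,0,0,0,-0.1,-5.5,1],[0,0,0,0,-0.1,-7.5,1],[0,0,0,0,-0.1,-8,1],[0,0,0,0,-0.1,-8,1],[0,0,0,0,-0.1,-8,1],[0,0,0,0,-0.1,-8,0],[0,0,0,0,-0.1,-8,0],[0,0,0,0,-0.1,-8,0],[0,0,0,0,-0.1,-8,0],[0,0,0,0,-0.1,-8,0],[0,0,0,0,-0.1,-8,0]]]'; python3 st.py
```

```text
clock: 15.82
tcp_pos: [513.4, 356.7, 64.5]
ee_rot: [-2.169, -2.272, -0.006]
ft_force: [0.1, -0.6, 5.7]
gripper_width: 58.9
grip_force: 64.5
15.825 [513.4 356.7  64.5] J [ 0.5   0.43 -0.24  0.9   0.    2.03] z [ 0.002  0.003 -1.   ] y [0.999 0.046 0.002] F [ 0.13 -0.57  5.71] w 58.9 64.5
```

```bash
python3 -m jog '[[[0,0,0,0,0,1,0],[0,0,0,0,0,2.5,0],[0,0,0,0,0,3.5,0],[0,0,0,0,0,3.5,0],[0,0,0,0,0,3.5,0],[0,0,0,0,0,3.5,0],[0,0,0,0,0,3.5,0]]]'; for i in 1 2 3; do python3 -m jog '[[[0,0,0,0,0,0,0],[0,0,0,0,0,0,0]]]'|grep force; done; python3 st.py
```

```text
clock: 16.7
tcp_pos: [512.2, 356.0, 97.8]
ee_rot: [-2.168, -2.272, -0.001]
ft_force: [1.1, -0.3, -2.7]
gripper_width: 58.6
grip_force: 65.0
ft_force: [0.5, -0.4, -2.3]
grip_force: 65.0
ft_force: [0.2, 0.1, -2.6]
grip_force: 65.0
ft_force: [-1.5, -0.1, -2.6]
grip_force: 65.0
17.45 [512.6 356.2  98.4] J [ 0.5   0.39 -0.21  0.96  0.    2.03] z [ 0.001  0.002 -1.   ] y [0.999 0.046 0.001] F [-1.51 -0.07 -2.61] w 59.0 65.0
```

About 2.6 N, so roughly 0.26 kg: a light one. Setting it back.

```bash
python3 -m jog '[[[0,0,0,0,0,-1,0],[0,0,0,0,0,-2.2,0],[0,0,0,0,0,-3,0],[0,0,0,0,0,-3.3,0],[0,0,0,0,0,-3.4,0],[0,0,0,0,0,-3.45,0],[0,0,0,0,0,-3.45,0],[0,0,0,0,0,-3.45,0]]]'
```

```text
clock: 18.45
tcp_pos: [512.3, 356.1, 64.5]
ee_rot: [-2.168, -2.272, -0.002]
ft_force: [-3.7, -2.9, 6.3]
gripper_width: 58.7
grip_force: 65.7
```

```bash
python3 -m jog '[[[0,0,0,0,0,0,0.75],[0,0,0,0,0,0,0.9],[0,0,0,0,0,0,1],[0,0,0,0,0,0,1],[0,0,0,0,0,0,1],[0,0,0,0,0,3,1],[0,0,0,0,0,6,1],[0,0,0,0,0,8.5,1],[0,0,0,0,0,8.5,1],[0,0,0,0,0,8.5,1]]]'; python3 st.py
```

```text
clock: 19.7
tcp_pos: [512.1, 355.9, 147.9]
ee_rot: [-2.168, -2.271, -0.001]
ft_force: [-0.5, -0.3, 0.0]
gripper_width: 85.3
grip_force: 0.0
19.7 [512.1 355.9 147.9] J [ 0.5   0.34 -0.16  1.06  0.    2.03] z [-0.001  0.001 -1.   ] y [ 0.999  0.046 -0.   ] F [-0.47 -0.3   0.04] w 85.3 0.0
```

```bash
python3 -m jog '[[[0,0,0,0.7,-4,0,1],[0,0,0,1.2,-8,0,1],[0,0,0,1.7,-11.9,0,1],[0,0,0,1.7,-11.9,0,1],[0,0,0,1.7,-11.9,-3,1],[0,0,0,1.7,-11.9,-5.8,1],[0,0,0,1.7,-11.9,-7.8,1],[0,0,0,1.7,-11.9,-8.3,1],[0,0,0,1.7,-11.9,-8.3,1],[0,0,0,1.7,-11.9,-8.3,1],[0,0,0,1.7,-11.9,-8.3,0],[0,0,0,1.7,-11.9,-8.3,0],[0,0,0,1.7,-11.9,-8.3,0],[0,0,0,1.7,-11.9,-8.3,0],[0,0,0,1.7,-11.9,-8.3,0],[0,0,0,1.7,-11.9,-8.3,0]]]'
```

```text
clock: 21.7
tcp_pos: [530.6, 237.5, 67.0]
ee_rot: [-2.169, -2.272, -0.006]
ft_force: [1.3, -0.0, 6.2]
gripper_width: 58.9
grip_force: 64.8
```

```bash
python3 -m jog '[[[0,0,0,0,0,1,0],[0,0,0,0,0,2.5,0],[0,0,0,0,0,3.5,0],[0,0,0,0,0,3.5,0],[0,0,0,0,0,3.5,0],[0,0,0,0,0,3.5,0],[0,0,0,0,0,3.5,0]]]'; for i in 1 2 3; do python3 -m jog '[[[0,0,0,0,0,0,0],[0,0,0,0,0,0,0]]]'|grep force; done; python3 st.py
```

```text
clock: 22.58
tcp_pos: [529.2, 237.1, 100.3]
ee_rot: [-2.168, -2.271, -0.001]
ft_force: [-0.2, -0.5, -2.2]
gripper_width: 58.9
grip_force: 65.0
ft_force: [-0.7, -0.0, -1.8]
grip_force: 65.0
ft_force: [-0.0, 0.6, -2.7]
grip_force: 65.0
ft_force: [-0.0, 0.6, -2.2]
grip_force: 65.0
23.325 [529.6 237.2 100.8] J [ 0.31  0.32 -0.31  0.94  0.    1.83] z [ 0.001  0.002 -1.   ] y [0.999 0.046 0.001] F [-0.02  0.59 -2.2 ] w 59.4 65.0
```

About 2.2 N, also light. Setting it back, then the nearest canister.

```bash
python3 -m jog '[[[0,0,0,0,0,-1,0],[0,0,0,0,0,-2.2,0],[0,0,0,0,0,-3,0],[0,0,0,0,0,-3.3,0],[0,0,0,0,0,-3.4,0],[0,0,0,0,0,-3.45,0],[0,0,0,0,0,-3.45,0],[0,0,0,0,0,-3.45,0]]]'
```

```text
clock: 24.32
tcp_pos: [529.3, 237.2, 66.9]
ee_rot: [-2.168, -2.272, -0.002]
ft_force: [-3.7, -1.6, 4.9]
gripper_width: 59.0
grip_force: 65.6
```

```bash
python3 -m jog '[[[0,0,0,0,0,0,0.75],[0,0,0,0,0,0,0.9],[0,0,0,0,0,0,1],[0,0,0,0,0,0,1],[0,0,0,0,0,0,1],[0,0,0,0,0,3,1],[0,0,0,0,0,6,1],[0,0,0,0,0,8.3,1],[0,0,0,0,0,8.3,1],[0,0,0,0,0,8.3,1]]]'; python3 st.py
```

```text
clock: 25.58
tcp_pos: [529.0, 237.0, 148.3]
ee_rot: [-2.168, -2.271, -0.001]
ft_force: [0.3, 0.8, -0.7]
gripper_width: 85.5
grip_force: 0.0
25.575 [529.  237.  148.3] J [ 0.31  0.27 -0.26  1.03  0.    1.83] z [-0.001  0.002 -1.   ] y [ 0.999  0.046 -0.001] F [ 0.3   0.81 -0.7 ] w 85.5 0.0
```

```bash
python3 -m jog '[[[0,0,0,-0.1,-4,0,1],[0,0,0,-0.3,-8,0,1],[0,0,0,-0.4,-11.3,0,1],[0,0,0,-0.4,-11.3,0,1],[0,0,0,-0.4,-11.3,-3,1],[0,0,0,-0.4,-11.3,-5.8,1],[0,0,0,-0.4,-11.3,-7.8,1],[0,0,0,-0.4,-11.3,-8.5,1],[0,0,0,-0.4,-11.3,-8.5,1],[0,0,0,-0.4,-11.3,-8.5,1],[0,0,0,-0.4,-11.3,-8.5,0],[0,0,0,-0.4,-11.3,-8.5,0],[0,0,0,-0.4,-11.3,-8.5,0],[0,0,0,-0.4,-11.3,-8.5,0],[0,0,0,-0.4,-11.3,-8.5,0],[0,0,0,-0.4,-11.3,-8.5,0]]]'
```

```text
clock: 27.58
tcp_pos: [525.9, 124.3, 65.3]
ee_rot: [-2.169, -2.272, -0.004]
ft_force: [-2.8, 0.6, 5.8]
gripper_width: 58.9
grip_force: 64.9
```

```bash
python3 -m jog '[[[0,0,0,0,0,1,0],[0,0,0,0,0,2.5,0],[0,0,0,0,0,3.5,0],[0,0,0,0,0,3.5,0],[0,0,0,0,0,3.5,0],[0,0,0,0,0,3.5,0],[0,0,0,0,0,3.5,0]]]'; for i in 1 2 3; do python3 -m jog '[[[0,0,0,0,0,0,0],[0,0,0,0,0,0,0]]]'|grep force; done; python3 st.py
```

```text
clock: 28.45
tcp_pos: [525.2, 124.2, 98.8]
ee_rot: [-2.168, -2.271, -0.002]
ft_force: [-0.2, -1.0, -6.3]
gripper_width: 59.0
grip_force: 66.1
ft_force: [-0.7, -0.4, -6.3]
grip_force: 66.1
ft_force: [-0.6, 0.6, -6.1]
grip_force: 66.1
ft_force: [-0.6, -0.5, -7.0]
grip_force: 66.1
29.2 [525.6 124.2  99.3] J [ 0.11  0.26 -0.4   0.91  0.    1.64] z [ 0.001  0.002 -1.   ] y [0.999 0.046 0.001] F [-0.56 -0.48 -6.99] w 59.0 66.1
```

About 6.4 N, so roughly 0.65 kg: this is the full one. Its underside is near 36 mm now, so I'll raise it 16.4 cm and check.

```bash
python3 -m jog '[[[0,0,0,0,0,2,0],[0,0,0,0,0,5,0],[0,0,0,0,0,8,0],[0,0,0,0,0,11,0],[0,0,0,0,0,13.5,0],[0,0,0,0,0,15.5,0],[0,0,0,0,0,16.4,0],[0,0,0,0,0,16.4,0],[0,0,0,0,0,16.4,0],[0,0,0,0,0,16.4,0],[0,0,0,0,0,16.4,0],[0,0,0,0,0,16.4,0],[0,0,0,0,0,16.4,0],[0,0,0,0,0,16.4,0]]]'
python3 st.py; python3 - <<'E'
from h import *
b=snap("side","end_s.png");a=snap("top","end_t.png")
print("exp underside in side",proj("side",[525,124,200]))
cv2.imwrite("pics/end.png",np.hstack([cv2.resize(a,(400,300)),cv2.resize(b,(400,300))])[:,:,::-1])
E
```

```text
clock: 30.95
tcp_pos: [525.6, 124.2, 263.4]
ee_rot: [-2.169, -2.272, -0.003]
ft_force: [0.8, -0.7, -6.6]
gripper_width: 58.8
grip_force: 66.7
30.95 [525.6 124.2 263.4] J [ 0.11  0.12 -0.2   1.25  0.    1.64] z [ 0.001  0.002 -1.   ] y [0.999 0.046 0.001] F [ 0.77 -0.71 -6.61] w 58.8 66.7
exp underside in side (np.float64(279.05740321846315), np.float64(203.10077324797274))
```

View pics/end.png

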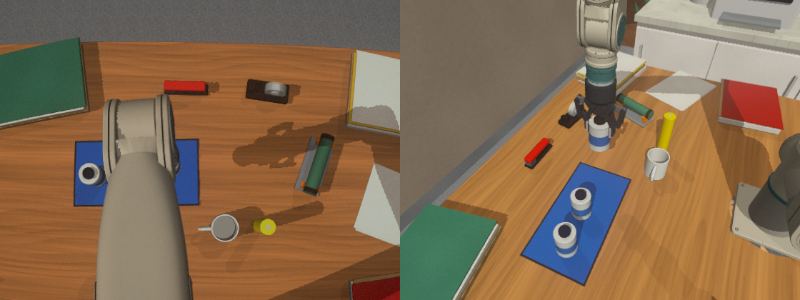

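The full canister is held upright, with its underside around side pixel (600,150) in the pair, which matches about 200 mm. The other two stand on the mat at (580,204) and (565,238). The roller is in the cradle, and the mug, stapler and tape dispenser are unmoved. Handing in.

```bash
python3 -c "from cell import ticket; print(ticket.hand_in())"
```

```text
the job is handed in; nothing more can be done
None
```

The job is handed in at about 31 s: the roller lies centred in the cradle, the two lighter canisters (about 0.26 and 0.22 kg) stand on the mat, and the full one (about 0.65 kg, nearest the cradle) is held upright with its underside about 20 cm above the desk.

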